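# Register a sample box in the corner pocket of an inspection stage

### The job

On the metal inspection stage, push the small clear sample box squarely against the long rail while it is still on the starting side of the black line, and then, keeping it against the rail, slide it along the rail into the corner pocket until it touches the end stop. Only push it with the fingertips: the box stays flat on the plate and is never picked up. Finish with the box seated square in the corner and leave the loupe, the stamp and the black cup where they stand.

Things in the scene. Friction and masses are not known exactly. Their poses are not given: they have to be found in the camera images.
- stage: Inspection stage, fixed to the worktop: pale aluminium plate 200 mm (its x) by 320 mm (its y), 6 mm thick, origin at the centre of the underside. Dark steel strips on it: a long rail along y near the +x (far) edge, an end stop across the rail's -y end, and a low near wall that makes the corner a pocket open to +y. A thin black line crosses the plate at y = 0; the starting side is +y.
- rail_edge (a point): Point on the top edge of the long rail's working face, beside the black line: stage x = +70, y = 0, 20 mm above the worktop. The face looks to the stage's -x. Rail 16 mm thick, 14 mm high above the plate, from stage y = -146 to +144 mm. Axes as the stage's.
- end_stop (a point): Point on the top edge of the end stop's face, which looks to the stage's +y: stage x = +45, y = -125, 20 mm above the worktop. The stop reaches from stage x = -8 to +70 mm, 14 mm high above the plate. Axes as the stage's.
- near_wall (a point): Mouth end of the inner face of the pocket's near wall, on its top edge: stage x = +21, y = -85, 14 mm above the worktop. Straight from here to the end stop, 49 mm from the rail, 8 mm high above the plate, 10 mm thick; from here it flares away from the rail to about stage x = +3, y = -67 mm.
- pocket_seat (a point): Where the underside centre of the sample box lies when it is fully home in the corner: stage x = +47.8, y = -93.5 mm, on top of the plate. Axes as the stage's.
- sample_box: Small shut clear plastic box with dark contents, loose, 45 mm (its x) by 63 mm (its y) by 22 mm high, about 0.08 kg. Origin at the centre of its underside. It starts flat on the plate, on the +y side of the black line, clear of the rail and turned by up to about 0.35 rad. Its long side goes along the rail.
- loupe: Black eye loupe standing on its wide end on the worktop, 41 mm across and 30 mm high, loose; origin at the centre of its underside. Beyond the +y end of the stage. To be left alone.
- stamp: Inspection stamp with a wooden grip, 26 x 26 x 55 mm, standing loose on the worktop behind the rail; origin at the centre of its underside. To be left alone.
- cup: Round black parts cup, 49 mm across and 30 mm high, standing loose on the worktop beyond the -y end of the stage; origin at the centre of its underside. To be left alone.
Things that resemble listed ones, but are neither listed nor needed, are in the scene too. Leave any purple or red look-alike of the sample_box alone.

How it is judged:
By the outcome, as a careful person would: the job done as asked, in the order asked, and still so for the second after the job is handed in, with the robot touching nothing.
It also fails if it takes over 50 s, if anything falls off the work surface, if the arm or the gripper's body presses on something with over 40 N, if the wrist force passes 120 N, or if a joint passes its speed limit or range.

### The arm

A 6-joint arm with a two-finger parallel gripper is mounted at the origin on a cart in front of the work surface, level with it; the furniture and walls round the work are solid. World frame = base frame: x ahead of the robot, y to its left, z up, the work surface at z = 0. Lengths are in mm, angles in rad, forces in N, time in s.
With the tool pointing down it reaches from about 350 to 975 mm from the base axis. Payload 7.1 kg.
Tool frame: the origin (TCP) lies at the very end of the fingers, on their centre line; the grasp point (between the pads) lies tcp_to_grasp behind it (tcp_to_grasp is the distance from the TCP to the grasp point, in mm); z points along the fingers, x is the direction in which the jaws open and shut, and the axes are right-handed (so a half turn about z gives the same grasp; the last joint's range is limited). The gripper opens to 88 mm and grips with 3 to 60 N. Pads are 20 mm wide; open, the fingers measure 115 mm over their backs; the gripper's body (75 mm by 178 mm) begins 61 mm behind the grasp point.
Start: joints at [-1.252, 0.423, 1.63, -0, 1.089, -0.019], TCP at [207.15, -589.656, 222.675] pointing down, gripper open.
Joint ranges: [-3, 3], [-0.9, 2.11], [0.09, 2.58], [-1.31, 4.45], [0.11, 2.69], [-2.54, 2.54]. Speed limits (rad/s): [2.39, 2.39, 3.01, 3.14, 3.14, 3.14].

### API

Orientations are given as a rotation vector (axis times angle).
In Python, from workcell import get_obs, get_image, close_job, recognise, mark_of, tcp_to_grasp gives the robot as it stands. The module is installed in compiled form; this text tells all that it offers.
- The arm moves only by the tool move_arm, never from a script. Its argument "motion" is a list of rows, each a list of 7 numbers: the shift along the world's x, y, z in mm, then the turn, a rotation vector about the world's x, y, z in rad, then the finger opening in mm, from 0 to 87.8. A call has 1 to 5 rows; each row is the pose to reach, as a shift and turn from the pose commanded when the call began; what a row does not reach only later rows make up. A row lasts 1/12 s, in which the tool goes at most 41.7 mm and 7.16 degrees, less where a joint would pass 70% of its speed; a pose out of reach is approached as far as the arm can. A call with a gripper value outside its range is refused whole. The fingers move at their own pace and stop on an object; the grip force is fixed at half the most. Time passes only in rows, so rows that repeat a pose let the fingers close. It gives the time, the measured TCP pose, the force and the opening at its end, in the units of the state.
- get_obs(): the state, without advancing time (a new reading comes with each control period).
- get_image(name): name is "scene" or "side" or "wrist"; returns a dict with "color" (400x640x3 uint8, red, green, blue), "mtx" (3x3 intrinsics, pixels), "camera_from_world" (4x4, takes a point from world to camera coordinates). Camera axes: x right, y up, looking along -z (the intrinsics and any distortion apply to the point x, -y, -z); pixel columns grow to the right and rows downward; lengths in mm; the calibration is good to about 2 mm. The wrist camera is an equidistant fisheye: a pixel r from the principal point sees the ray r / f radians off the axis. A picture is of the moment at which its call begins. There is no depth.
- close_job(): hands the job in, once; it reports no verdict.
Trained networks look in a picture, given as the dict that the camera call returned (one of the last four; its "shot" number tells which), for a name from the list of things; names that differ only in an ending like _2 or _b are one class to them, and where a whole thing is asked for, a point or a joint stands for the part that bears it (a point fixed in the world has none). Each returns a list of dicts, best first, with "p" (0 to 1); they miss things now and then, are a little off and sometimes report something else, mostly with a low value. They report only what shows in the picture. A call takes as long as a camera call. They do not tell look-alikes from the thing itself.
- recognise(picture, label): "bbox" ([centre column, centre row, width, height] in pixels, round what is visible of it).
- mark_of(picture, label): "location" ([row, column] in pixels: a listed point, or the origin of a listed thing).
The state is a dict: "t": time; "qpos": joint angles; "qvel": joint speeds; "joint_torque": joint torques, N m; "ee_pos": TCP position; "orientation": TCP orientation; "ft_force": force on the tool from outside, world axes, zero at the start; "moment": the same for the moment, N m; "width": finger opening in mm.
Only numpy, scipy, OpenCV 4.12 (cv2) and the standard library are available. Lean on these libraries where they do the work, as an engineer would, in place of code of your own. Each camera call takes 0.05 s, during which the arm holds its last target. There are 200 camera calls.

## Working session

There is one attempt and no reset: what is moved stays moved. The work goes in short steps, Python scripts to look and compute and a tool call to move; the robot and the scene stay as the last step left them, time stands still between calls to the robot, and variables do not carry over. Pictures are saved under pics/ and viewed, about 8 in all and at most 12, crops included, and the job is handed in when it is done.

Besides the shell and the picture viewer there is one more tool, called after "Request:" in YAML: its name, and indented under it one key for each argument. move_arm: Moves the arm, as the interface text tells. Its arguments: {"type":"object","properties":{"motion":{"type":"array"}},"required":["motion"]}

```bash
mkdir -p pics; cat > h.py <<'E'
import numpy as np, cv2
from workcell import *
def ray(im,row,col):
    K=im["mtx"];T=im["camera_from_world"];R=T[:3,:3];c=-R.T@T[:3,3]
    d=np.array([(col-K[0,2])/K[0,0],(row-K[1,2])/K[1,1],1.0])
    return c,R.T@(d*[1,-1,-1])
def at(im,row,col,z):
    c,d=ray(im,row,col);return c+d*(z-c[2])/d[2]
def proj(im,p):
    T=im["camera_from_world"];q=T[:3,:3]@np.array(p,float)+T[:3,3];q=q*[1,-1,-1]
    u=im["mtx"]@q;return u[:2]/u[2]
def save(im,n): cv2.imwrite("pics/"+n,im["color"][:,:,::-1])
E
python3 - <<'E'
from h import *
np.set_printoptions(precision=1,suppress=True)
Z=dict(stage=0,rail_edge=20,end_stop=20,near_wall=14,pocket_seat=6,sample_box=6,loupe=0,stamp=0,cup=0)
print(get_obs(),tcp_to_grasp)
for n in("scene","side"):
    im=get_image(n);save(im,n+"0.png");print(n,im["mtx"].tolist(),ray(im,200,320))
    for l,z in Z.items():
        for r in mark_of(im,l)[:3]:print(l,round(r["p"],2),np.array(r["location"]),at(im,*r["location"],z))
E
```

```text
{'t': 0.0, 'qpos': array([-1.3,  0.4,  1.6,  0. ,  1.1, -0. ]), 'qvel': array([ 0., -0., -0., -0., -0.,  0.]), 'joint_torque': array([ -0. , -54.5, -27.4,   0.1,   0. ,  -0. ]), 'ee_pos': array([ 207. , -589.1,  221.9]), 'orientation': array([-2.6,  1.8,  0. ]), 'ft_force': array([ 0.1, -0.1, -0.1]), 'moment': array([ 0.,  0., -0.]), 'width': 87.52407296996394} 18.700000000000003
scene [[489.18526367389626, 0.0, 315.76081469688086], [0.0, 489.18526367389626, 189.17055381097924], [0.0, 0.0, 1.0]] (array([193.1, 750.6, 987.3]), array([ 0.3, -0.6, -0.8]))
stage 0.68 [184.1 311.9] [567.4 -60.9   0. ]
rail_edge 0.76 [166.9 291.1] [638.5 -78.3  20. ]
end_stop 0.9 [139.2 320.2] [ 611.8 -214.3   20. ]
near_wall 0.86 [154.4 316.9] [ 596.9 -158.5   14. ]
pocket_seat 0.96 [153.5 312.7] [ 612.7 -164.2    6. ]
sample_box 0.82 [196.3 391. ] [ 356.6 -104.5    6. ]
sample_box 0.77 [257.6 300.4] [490.7 170.1   6. ]
sample_box 0.7 [228.  376.7] [355.4  10.5   6. ]
loupe 0.81 [231.4 262. ] [613.6 136.6   0. ]
stamp 0.6 [160.2 269.8] [714.5 -93.7   0. ]
cup 0.5 [139.7 357.7] [ 518.7 -279.1    0. ]
cup 0
[... 340 characters left out ...]
292.8   20. ]
end_stop 0.92 [262.4 379.3] [ 605.6 -202.9   20. ]
end_stop 0.63 [247.4 362.1] [ 584.2 -162.1   20. ]
end_stop 0.58 [157.1 340.2] [606.4 120.3  20. ]
near_wall 0.72 [247.5 361.8] [ 585.3 -157.3   14. ]
near_wall 0.24 [219.5 409.1] [ 698.9 -103.    14. ]
pocket_seat 0.76 [257.1 376.3] [ 608.3 -178.8    6. ]
sample_box 0.9 [192.1 331.9] [564.7  17.4   6. ]
sample_box 0.89 [160.2 289.5] [489.  149.3   6. ]
sample_box 0.72 [258.  238.4] [ 353.8 -131.9    6. ]
loupe 0.54 [159.8 341.4] [613.4 135.2   0. ]
loupe 0.33 [255.9 379.7] [ 617.4 -172.5    0. ]
stamp 0.68 [220.6 408.8] [703.8 -93.    0. ]
cup 0.83 [315.1 339.7] [ 514.1 -283.7    0. ]
cup 0.28 [219.2 407. ] [701.5 -88.4   0. ]
```

```bash
python3 - <<'E'
import cv2
a=cv2.imread("pics/scene0.png")[110:290,220:420];b=cv2.imread("pics/side0.png")[130:340,220:440]
cv2.imwrite("pics/s1.png",cv2.resize(a,None,fx=3.3,fy=3.3,interpolation=2));cv2.imwrite("pics/s2.png",cv2.resize(b,None,fx=2.8,fy=2.8,interpolation=2))
E
```

```text
(no output)
```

View pics/s1.png

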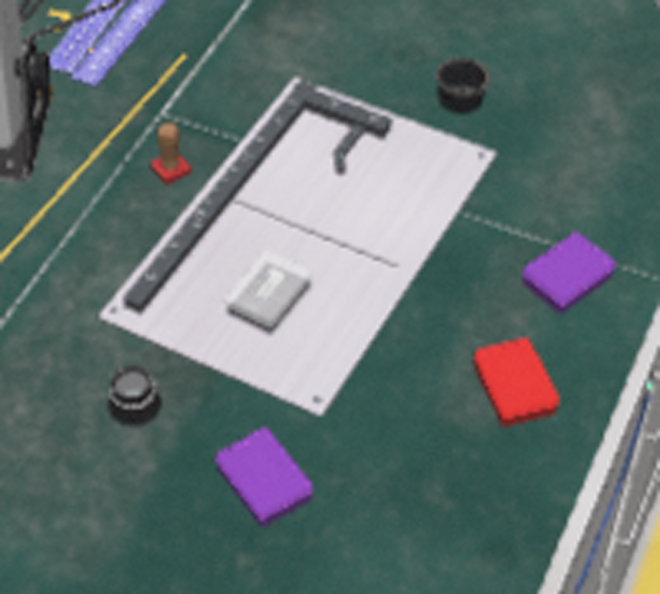

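View pics/s2.png

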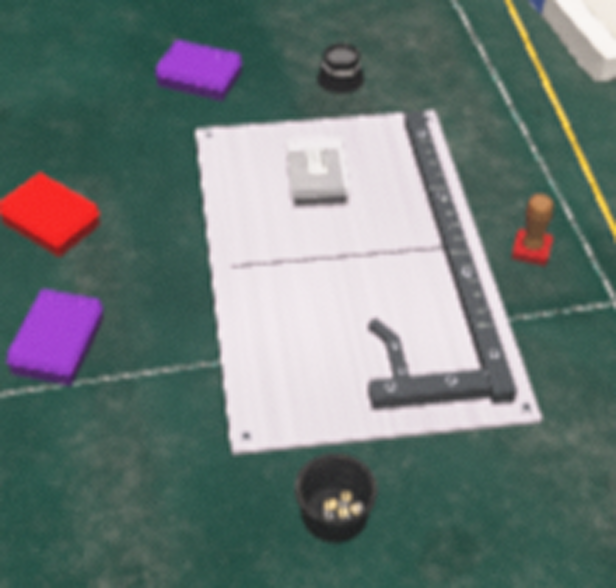

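The pictures show the pale plate with the rail on the far side. The box is the grey-white one on the +y side of the line (scene about pixel 301,197; side about 333,191). The purple and red boxes are off the plate. Next I'll fit the stage and box poses from the corners.

```bash
cat > fit.py <<'E'
from h import *
from scipy.optimize import least_squares
np.set_printoptions(precision=1,suppress=True)
a,b=get_image("scene"),get_image("side")
S=lambda x,y:(x/3.3+220,y/3.3+110)
D=lambda x,y:(x/2.8+220,y/2.8+130)
pl=[(a,S(495,153),(-100,-160)),(a,S(322,413),(-100,160)),(a,S(101,316),(100,160)),
    (b,D(196,129),(-100,160)),(b,D(435,111),(100,160)),(b,D(541,420),(100,-160)),(b,D(232,452),(-100,-160))]
for im,p,l in pl: print(l,at(im,p[1],p[0],6))
def f(v):
    c,s=np.cos(v[2]),np.sin(v[2]);r=[]
    for im,p,l in pl:
        o=v[3:5]*(1 if im is a else -1)
        r+=list(at(im,p[1],p[0],6)[:2]+o-(v[:2]+[c*l[0]-s*l[1],s*l[0]+c*l[1]]))
    return r
s=least_squares(f,[570,-70,0,0,0]);print(s.x[:5],s.x[2].round(4),np.array(s.fun))
for im,F,c in((a,S,[(308,285),(268,328),(228,300),(270,250)]),(b,D,[(289,140),(338,137),(347,192),(293,192)])):
    for x,y in c:
        p=F(x,y);print("box",at(im,p[1],p[0],28))
E
python3 fit.py
```

```text
(-100, -160) [ 459.5 -222.5    6. ]
(-100, 160) [480.8  92.8   6. ]
(100, 160) [677.8  80.    6. ]
(-100, 160) [481.9  89.7   6. ]
(100, 160) [680.8  75.6   6. ]
(100, -160) [ 658.2 -242.4    6. ]
(-100, -160) [ 460.4 -229.1    6. ]
[569.7 -74.3  -0.1   0.7  -2.2] -0.0681 [ 1.2  2.4  0.7 -1.6 -1.9 -0.8  0.5 -0.2 -0.2 -0.7 -1.   0.6  0.7  0.3]
box [535.4  -0.6  28. ]
box [545.1  51.8  28. ]
box [585.4  39.5  28. ]
box [578.4 -21.3  28. ]
box [548.8  35.8  28. ]
box [587.2  32.1  28. ]
box [579.5 -31.5  28. ]
box [540.  -23.9  28. ]
```

Request:
move_arm:
  motion:
    - [17.5,35.5,-4,0,0,-0.024,30]
    - [35,71,-8,0,0,-0.048,30]
    - [52.5,106.5,-12,0,0,-0.072,30]
    - [70,142,-16,0,0,-0.096,30]
    - [87.5,177.5,-20,0,0,-0.12,30]

```text
t: 1.52
ee_pos: [295.0, -410.6, 202.6]
orientation: [2.448, -1.969, 0.001]
ft_force: [1.2, 0.5, 0.9]
width: 58.3
```

Request:
move_arm:
  motion:
    - [17.5,35.5,-4,0,0,-0.024,30]
    - [35,71,-8,0,0,-0.048,30]
    - [52.5,106.5,-12,0,0,-0.072,30]
    - [70,142,-16,0,0,-0.096,30]
    - [87.5,177.5,-20,0,0,-0.12,30]

```text
t: 1.93
ee_pos: [382.7, -233.0, 182.8]
orientation: [-2.326, 2.112, -0.001]
ft_force: [0.7, 0.4, 0.3]
width: 30.6
```

Request:
move_arm:
  motion:
    - [17.5,35.5,-4,0,0,-0.024,30]
    - [35,71,-8,0,0,-0.048,30]
    - [52.5,106.5,-12,0,0,-0.072,30]
    - [70,142,-16,0,0,-0.096,30]
    - [87.5,177.5,-20,0,0,-0.12,30]

```text
t: 2.35
ee_pos: [470.4, -55.2, 162.8]
orientation: [-2.195, 2.247, -0.001]
ft_force: [1.5, -0.7, 0.6]
width: 29.9
```

Request:
move_arm:
  motion:
    - [17.5,35.5,-4,0,0,-0.023,30]
    - [35,71,-8,0,0,-0.046,30]
    - [35,71,-8,0,0,-0.046,30]

```text
t: 2.6
ee_pos: [507.6, 18.9, 154.6]
orientation: [-2.146, 2.29, -0.001]
ft_force: [0.6, 0.3, -0.5]
width: 30.0
```

```bash
python3 - <<'E'
from h import *
o=get_obs();print(o["t"],o["ee_pos"],o["orientation"],o["width"],o["ft_force"])
from scipy.spatial.transform import Rotation as R
M=R.from_rotvec(o["orientation"]).as_matrix();print(M,np.arctan2(M[1,0],M[0,0]))
im=get_image("wrist");save(im,"w0.png");print(im["mtx"],im["camera_from_world"])
for l in("sample_box","rail_edge","end_stop","near_wall"):print(l,mark_of(im,l)[:2])
E
```

```text
2.6 [507.58837163  18.90446126 154.60490406] [-2.14643241e+00  2.29027998e+00 -1.44189036e-03] 30.022323017022963 [ 0.63832739  0.29788678 -0.50382935]
[[-0.06477436 -0.99789653  0.00260882]
 [-0.99789902  0.06477762  0.00118583]
 [-0.00135233 -0.00252653 -0.99999589]] -1.6356161256645667
[[309.70691629   0.         320.02807048]
 [  0.         309.70691629 199.77030052]
 [  0.           0.           1.        ]] [[-6.47889557e-02 -9.97896518e-01 -2.22037055e-03  5.18319200e+01]
 [ 9.69234085e-01 -6.23982469e-02 -2.38100287e-01 -4.78309794e+02]
 [ 2.37460900e-01 -1.75783278e-02  9.71238036e-01 -4.43435233e+02]
 [ 0.00000000e+00  0.00000000e+00  0.00000000e+00  1.00000000e+00]]
sample_box [{'location': [134.3, 328.2], 'p': 0.79}, {'location': [209.3, 191.9], 'p': 0.68}]
rail_edge [{'location': [55.4, 411.4], 'p': 0.79}, {'location': [134.5, 329.5], 'p': 0.36}]
end_stop [{'location': [91.7, 515.9], 'p': 0.73}]
near_wall [{'location': [110.1, 486.0], 'p': 0.59}]
```

View pics/w0.png

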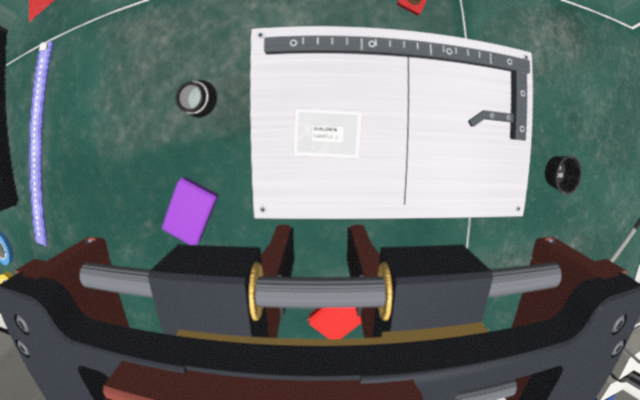

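The wrist view shows the box top corners at about (298,110), (361,115), (358,157) and (295,151). The plate corners are near (252,29), (530,54), (523,216) and (252,218).

```bash
cat >> h.py <<'E'
def fat(im,col,row,z):
    K=im["mtx"];T=im["camera_from_world"];R=T[:3,:3];c=-R.T@T[:3,3]
    x,y=col-K[0,2],row-K[1,2];r=np.hypot(x,y);t=r/K[0,0]
    d=R.T@(np.array([np.sin(t)*x/r,np.sin(t)*y/r,np.cos(t)])*[1,-1,-1])
    return c+d*(z-c[2])/d[2]
E
python3 - <<'E'
from h import *
np.set_printoptions(precision=1,suppress=True)
im=get_image("wrist")
P=[fat(im,*p,6)[:2] for p in((252,29),(530,54),(523,216),(252,218))]
B=[fat(im,*p,28)[:2] for p in((298,110),(361,115),(358,157),(295,151))]
print(np.array(P),np.mean(P,0));print(np.array(B),np.mean(B,0))
ang=lambda a,b:np.arctan2(*(b-a)[::-1])
print([ang(P[1],P[0])-np.pi/2,ang(P[2],P[3])-np.pi/2,ang(P[3],P[0]),ang(P[2],P[1])])
print(np.array([ang(B[1],B[0])-np.pi/2,ang(B[2],B[3])-np.pi/2,ang(B[3],B[0]),ang(B[2],B[1])])*1000)
for l,q,z in(("rail",(411.4,55.4),20),("end",(515.9,91.7),20),("nw",(486,110.1),14)):
    print(l,fat(im,*q,z))
c,s=np.cos(-.068),np.sin(-.068);Rm=np.array([[c,-s],[s,c]])
for v in((70,0),(45,-125),(21,-85),(47.8,-93.5)):print(v,Rm@v+[569.7,-74.3])
E
```

```text
[[ 675.5   70.2]
 [ 651.4 -245. ]
 [ 454.4 -234.6]
 [ 477.2   87.4]] [564.6 -80.5]
[[584.1  27.5]
 [575.8 -30.3]
 [536.5 -25.3]
 [546.1  33.2]] [560.6   1.3]
[np.float64(-0.07632749094064772), np.float64(-0.07056392924154187), np.float64(-0.08648570480136104), np.float64(-0.052729066462621606)]
[-143.6 -162.6 -148.9 -127. ]
rail [634.3 -85.6  20. ]
end [ 601.9 -207.8   20. ]
nw [ 580.2 -169.8   14. ]
(70, 0) [639.5 -79.1]
(45, -125) [ 606.1 -202.1]
(21, -85) [ 584.9 -160.5]
(47.8, -93.5) [ 611.  -170.8]
```

Request:
move_arm:
  motion:
    - [0,-12,-36,0,0,0,30]
    - [0,-12,-72,0,0,0,30]
    - [0,-12,-108,0,0,0,30]
    - [0,-12,-130,0,0,0,30]
    - [0,-12,-141,0,0,0,30]

```text
t: 3.32
ee_pos: [502.4, 0.5, 11.2]
orientation: [2.14, -2.296, -0.005]
ft_force: [-1.0, -0.9, 0.2]
width: 30.2
```

Request:
move_arm:
  motion:
    - [6,-0.4,0,0,0,0,30]
    - [12,-0.8,0,0,0,0,30]
    - [17,-1.2,0,0,0,0,30]
    - [22,-1.5,0,0,0,0,30]
    - [27,-1.9,0,0,0,0,30]

```text
t: 3.73
ee_pos: [533.3, -0.2, 15.2]
orientation: [-2.143, 2.295, -0.003]
ft_force: [-1.8, -0.3, 1.4]
width: 30.3
```

```bash
python3 - <<'E'
from h import *
o=get_obs();print(o["t"],o["ee_pos"],o["ft_force"],o["moment"])
im=get_image("wrist");save(im,"w1.png")
im=get_image("side");cv2.imwrite("pics/c1.png",np.hstack([cv2.resize(im["color"][150:270,280:420,::-1],(560,480),interpolation=2)]))
E
```

```text
3.7333 [ 5.33332392e+02 -1.91912610e-01  1.51772215e+01] [-1.77690393 -0.26446137  1.41161118] [0.04701604 0.24942677 0.02910826]
```

View pics/w1.png

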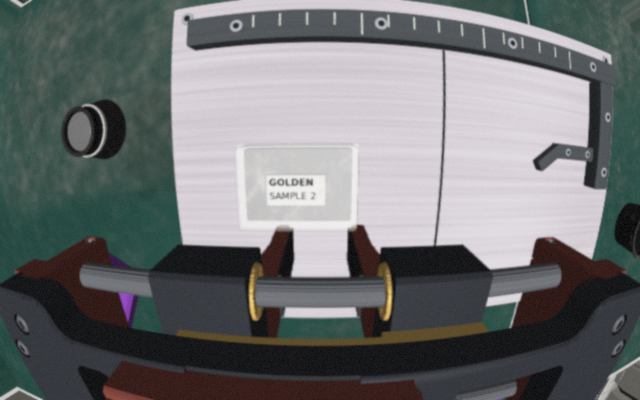

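The right finger sits at the very end of the box: finger centre is near column 321, box centre near 299. I'll back off, shift +12 mm in y, then push.

Request:
move_arm:
  motion:
    - [-8,0.6,0,0,0,0,30]
    - [-7.5,6,0,0,0,0,30]
    - [-7,12.5,0,0,0,0,30]
    - [-4,12.3,0,0,0,0,30]
    - [0,12,0,0,0,0,30]

```text
t: 4.25
ee_pos: [531.6, 12.6, 13.7]
orientation: [2.146, -2.295, -0.0]
ft_force: [-0.3, -0.4, -0.1]
width: 30.0
```

Request:
move_arm:
  motion:
    - [5,-0.4,0,0,0,0,30]
    - [10,-0.7,0,0,0,0,30]
    - [15,-1,0,0,0,0,30]
    - [20,-1.4,0,0,0,0,30]
    - [25,-1.8,0,0,0,0,30]

```text
t: 4.67
ee_pos: [557.0, 10.0, 13.6]
orientation: [2.144, -2.296, -0.0]
ft_force: [-2.2, -0.2, 1.2]
width: 29.8
```

Request:
move_arm:
  motion:
    - [5,-0.4,0,0,0,0,30]
    - [10,-0.7,0,0,0,0,30]
    - [14,-1,0,0,0,0,30]
    - [17,-1.2,0,0,0,0,30]
    - [17,-1.2,0,0,0,0,30]

```text
t: 5.08
ee_pos: [574.6, 8.9, 13.7]
orientation: [-2.144, 2.295, -0.001]
ft_force: [0.3, -0.3, -0.6]
width: 29.7
```

```bash
python3 - <<'E'
from h import *
o=get_obs();print(o["t"],o["ee_pos"],o["ft_force"],o["moment"])
im=get_image("wrist");save(im,"w2.png")
E
```

```text
5.0833 [574.56210073   8.88951836  13.7204667 ] [ 0.34259409 -0.29951595 -0.59141403] [0.03248581 0.06336092 0.00420625]
```

View pics/w2.png

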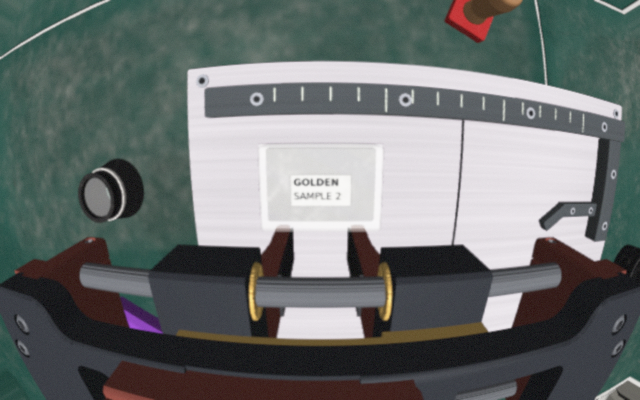

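The box is now centred on the fingers and square, with roughly 13 mm left to the rail. I'll push gently and watch the force.

Request:
move_arm:
  motion:
    - [2.5,-0.2,0,0,0,0,30]
    - [5,-0.35,0,0,0,0,30]
    - [7.5,-0.5,0,0,0,0,30]
    - [9,-0.6,0,0,0,0,30]
    - [10,-0.7,0,0,0,0,30]

```text
t: 5.55
ee_pos: [583.9, 8.2, 13.7]
orientation: [-2.144, 2.296, -0.0]
ft_force: [-1.2, 0.6, 1.3]
width: 29.8
```

Request:
move_arm:
  motion:
    - [1,-0.1,0,0,0,0,30]
    - [2,-0.15,0,0,0,0,30]
    - [3,-0.2,0,0,0,0,30]

```text
t: 5.8
ee_pos: [586.6, 8.0, 13.7]
orientation: [2.144, -2.296, -0.0]
ft_force: [-0.2, 0.5, -0.8]
width: 30.2
```

Request:
move_arm:
  motion:
    - [1,-0.1,0,0,0,0,30]
    - [2,-0.15,0,0,0,0,30]
    - [2,-0.15,0,0,0,0,30]

```text
t: 6.05
ee_pos: [589.1, 7.9, 13.7]
orientation: [-2.144, 2.296, -0.001]
ft_force: [-0.1, 1.4, -0.2]
width: 30.2
```

Request:
move_arm:
  motion:
    - [1,-0.1,0,0,0,0,30]
    - [2,-0.15,0,0,0,0,30]
    - [2,-0.15,0,0,0,0,30]

```text
t: 6.3
ee_pos: [590.3, 7.7, 13.6]
orientation: [2.144, -2.295, -0.001]
ft_force: [-1.5, -0.1, 1.8]
width: 30.2
```

Request:
move_arm:
  motion:
    - [1,-0.1,0,0,0,0,30]
    - [2,-0.15,0,0,0,0,30]
    - [2,-0.15,0,0,0,0,30]

```text
t: 6.55
ee_pos: [590.3, 7.7, 13.5]
orientation: [2.142, -2.293, -0.005]
ft_force: [-8.3, 1.9, 7.2]
width: 29.9
```

```bash
python3 - <<'E'
from h import *
o=get_obs();print(o["t"],o["ee_pos"],o["ft_force"],o["moment"])
im=get_image("wrist");cv2.imwrite("pics/w3.png",cv2.resize(im["color"][60:260,180:460,::-1],None,fx=2.8,fy=2.8,interpolation=2))
E
```

```text
6.55 [590.34460117   7.70403783  13.46537006] [-8.26405924  1.91765772  7.20071045] [0.16897414 1.29926843 0.01668046]
```

View pics/w3.png

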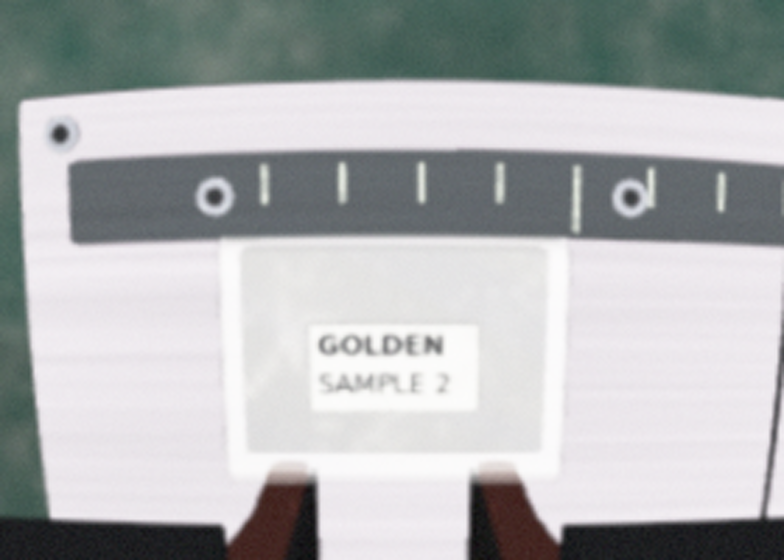

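The box is flush and square on the rail: the arm stopped at x = 590.3 with 8 N, well short of the line. Next I'll retract, lift, turn the jaws 90° and come down behind the +y end.

Request:
move_arm:
  motion:
    - [-8,0.5,0,0,0,0,30]
    - [-18,1.2,0,0,0,0,30]
    - [-18,1.2,35,0,0,0,20]
    - [-18,1.2,70,0,0,0,10]
    - [-18,1.2,70,0,0,0.12,10]

```text
t: 7.02
ee_pos: [577.9, 8.8, 89.0]
orientation: [-2.273, 2.159, -0.01]
ft_force: [1.9, -0.5, 1.0]
width: 13.4
```

Request:
move_arm:
  motion:
    - [8,10,0,0,0,0.12,10]
    - [16,20,0,0,0,0.24,10]
    - [24,30,0,0,0,0.36,10]
    - [32,40,0,0,0,0.48,10]
    - [40,50,0,0,0,0.6,10]

```text
t: 7.43
ee_pos: [614.7, 59.3, 83.7]
orientation: [-2.819, 1.385, -0.001]
ft_force: [-0.8, -0.5, -0.5]
width: 9.8
```

Request:
move_arm:
  motion:
    - [2,2,0,0,0,0.12,10]
    - [4,4,0,0,0,0.24,10]
    - [6,4,0,0,0,0.36,10]
    - [8,4,0,0,0,0.48,10]
    - [10,4,0,0,0,0.6,10]

```text
t: 7.85
ee_pos: [624.4, 62.9, 83.6]
orientation: [-3.103, 0.489, -0.001]
ft_force: [-0.2, 0.4, -1.0]
width: 9.5
```

Request:
move_arm:
  motion:
    - [0,0,0,0,0,0.12,10]
    - [0,0,0,0,0,0.25,10]
    - [0,0,0,0,0,0.25,10]

```text
t: 8.1
ee_pos: [624.3, 62.8, 83.5]
orientation: [-3.14, 0.101, -0.001]
ft_force: [0.1, -0.4, 0.3]
width: 10.1
```

```bash
cat > ob.py <<'E'
from h import *
from scipy.spatial.transform import Rotation as R
np.set_printoptions(precision=2,suppress=True)
o=get_obs();M=R.from_rotvec(o["orientation"]).as_matrix();p=o["ee_pos"]
c,s=np.cos(-.069),np.sin(-.069)
d=p[:2]-[569.0,-77]
print(o["t"],p,"jaw ang",np.arctan2(M[1,0],M[0,0]),"F",o["ft_force"],"w",o["width"],"stage",c*d[0]+s*d[1],-s*d[0]+c*d[1])
E
python3 ob.py
```

```text
8.1 [624.28  62.81  83.55] jaw ang -0.06442620529782615 F [ 0.14 -0.38  0.27] w 10.136477662235427 stage 45.513492929916396 143.2863434502594
```

Request:
move_arm:
  motion:
    - [0,0,-25,0,0,-0.005,10]
    - [0,0,-50,0,0,-0.005,10]
    - [0,0,-64,0,0,-0.005,10]
    - [0,0,-70,0,0,-0.005,10]
    - [0,0,-70,0,0,-0.005,10]

```text
t: 8.52
ee_pos: [623.5, 62.7, 12.2]
orientation: [3.139, -0.119, -0.004]
ft_force: [-0.2, -0.6, -0.5]
width: 10.0
```

```bash
cat >> ob.py <<'E'
import sys
im=get_image("scene");save(im,sys.argv[1]+"s.png")
im2=get_image("side")
a=cv2.resize(im["color"][115:255,235:375,::-1],(400,400),interpolation=2);b=cv2.resize(im2["color"][150:290,285:425,::-1],(400,400),interpolation=2)
cv2.imwrite("pics/"+sys.argv[1]+".png",np.hstack([a,b]))
E
python3 ob.py p2
```

```text
8.5167 [623.45  62.7   12.17] jaw ang -0.07557070236608451 F [-0.23 -0.55 -0.48] w 9.989655316695075 stage 44.6929061353692 143.1216358952234
```

View pics/p2.png

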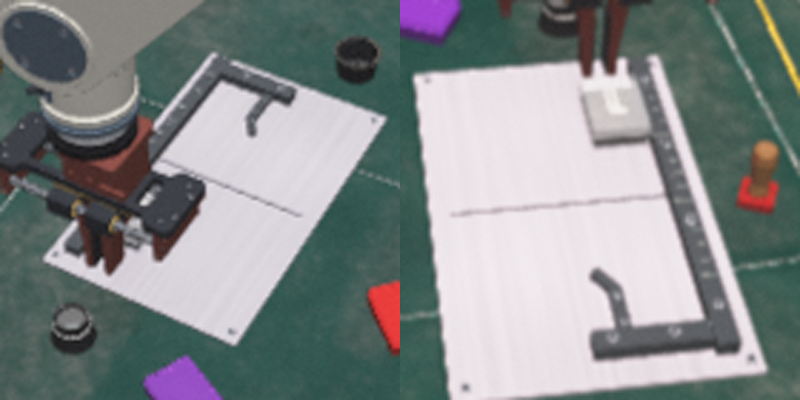

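The box stays on the rail and the fingers are behind its +y end. Now I'll slide it along the rail.

Request:
move_arm:
  motion:
    - [-0.4,-6,0,0,0,0,10]
    - [-0.7,-12,0,0,0,0,10]
    - [-1.1,-18,0,0,0,0,10]
    - [-1.5,-25,0,0,0,0,10]
    - [-1.9,-32,0,0,0,0,10]

```text
t: 9.03
ee_pos: [623.2, 30.0, 14.3]
orientation: [-3.139, 0.117, -0.002]
ft_force: [0.1, 1.6, 1.0]
width: 10.2
```

Request:
move_arm:
  motion:
    - [-0.4,-7,0,0,0,0,10]
    - [-0.8,-14,0,0,0,0,10]
    - [-1.3,-21,0,0,0,0,10]
    - [-1.7,-28,0,0,0,0,10]
    - [-2.1,-35,0,0,0,0,10]

```text
t: 9.45
ee_pos: [620.5, -5.0, 13.6]
orientation: [-3.139, 0.116, 0.0]
ft_force: [-0.5, 1.8, 1.8]
width: 10.1
```

```bash
python3 ob.py p3; python3 -c "
from h import *
im=get_image('wrist');save(im,'w4.png')"
```

```text
9.45 [620.51  -4.96  13.61] jaw ang -0.0741356640240182 F [-0.52  1.79  1.81] w 10.135376279336782 stage 46.41776819794494 75.421673531169
```

View pics/w4.png

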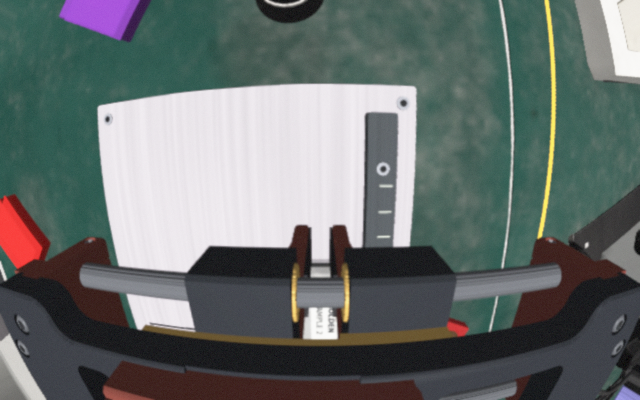

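The wrist camera looks away from the box here, because the gripper hides it. I'll use the fixed cameras instead.

View pics/p3.png

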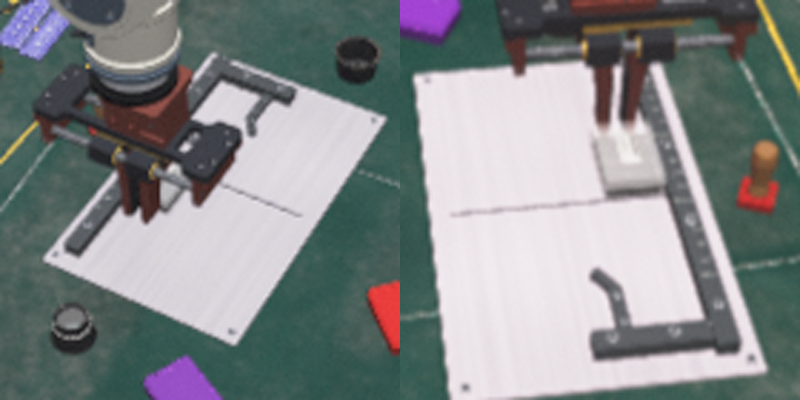

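The box is still flush on the rail and about to cross the line. I'll continue.

Request:
move_arm:
  motion:
    - [-0.5,-7,0,0,0,0.004,10]
    - [-0.9,-14,0,0,0,0.004,10]
    - [-1.4,-21,0,0,0,0.004,10]
    - [-1.8,-28,0,0,0,0.004,10]
    - [-2.3,-35,0,0,0,0.004,10]

```text
t: 10.02
ee_pos: [618.2, -40.0, 13.6]
orientation: [3.14, -0.11, -0.0]
ft_force: [-0.6, 0.2, -0.8]
width: 10.0
```

Request:
move_arm:
  motion:
    - [-0.5,-7,0,0,0,0,10]
    - [-0.9,-14,0,0,0,0,10]
    - [-1.4,-21,0,0,0,0,10]
    - [-1.8,-28,0,0,0,0,10]
    - [-2.3,-35,0,0,0,0,10]

```text
t: 10.43
ee_pos: [616.0, -74.9, 13.7]
orientation: [-3.14, 0.11, 0.0]
ft_force: [0.2, 0.2, -0.8]
width: 10.0
```

```bash
python3 ob.py p4
```

```text
10.4333 [615.97 -74.94  13.67] jaw ang -0.07011420691910632 F [ 0.2   0.24 -0.79] w 10.010715983464161 stage 46.71698344717984 5.296946455312115
```

View pics/p4.png

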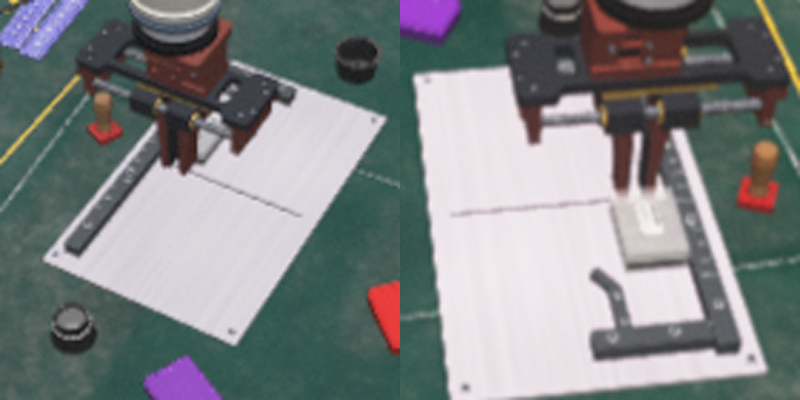

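Request:
move_arm:
  motion:
    - [-0.5,-7,0,0,0,0,10]
    - [-0.9,-14,0,0,0,0,10]
    - [-1.4,-21,0,0,0,0,10]
    - [-1.8,-28,0,0,0,0,10]
    - [-2.3,-35,0,0,0,0,10]

```text
t: 10.95
ee_pos: [613.7, -109.9, 13.7]
orientation: [-3.14, 0.11, -0.0]
ft_force: [-0.9, 0.9, 1.3]
width: 10.0
```

Request:
move_arm:
  motion:
    - [-0.2,-3,0,0,0,0,10]
    - [-0.4,-6,0,0,0,0,10]
    - [-0.6,-9,0,0,0,0,10]
    - [-0.8,-12,0,0,0,0,10]
    - [-1,-15,0,0,0,0,10]

```text
t: 11.37
ee_pos: [612.7, -124.3, 13.7]
orientation: [-3.14, 0.11, 0.0]
ft_force: [0.2, 0.9, 0.7]
width: 10.0
```

Request:
move_arm:
  motion:
    - [-0.1,-1,0,0,0,0,10]
    - [-0.1,-2,0,0,0,0,10]
    - [-0.2,-3,0,0,0,0,10]

```text
t: 11.62
ee_pos: [612.6, -127.2, 13.7]
orientation: [-3.14, 0.11, -0.0]
ft_force: [0.2, 1.2, 1.8]
width: 9.7
```

Request:
move_arm:
  motion:
    - [-0.1,-1,0,0,0,0,10]
    - [-0.1,-2,0,0,0,0,10]
    - [-0.2,-3,0,0,0,0,10]

```text
t: 11.87
ee_pos: [612.3, -129.0, 13.7]
orientation: [-3.138, 0.111, 0.001]
ft_force: [0.6, 13.2, 3.7]
width: 10.0
```

Request:
move_arm:
  motion:
    - [-0.1,-1,0,0,0,0,10]
    - [-0.1,-2,0,0,0,0,10]
    - [-0.1,-2,0,0,0,0,10]

```text
t: 12.12
ee_pos: [612.2, -129.0, 13.7]
orientation: [-3.136, 0.111, 0.001]
ft_force: [0.7, 18.0, 3.8]
width: 10.0
```

Request:
move_arm:
  motion:
    - [-0.1,-1,0,0,0,0,10]
    - [-0.1,-2,0,0,0,0,10]
    - [-0.1,-2,0,0,0,0,10]

```text
t: 12.37
ee_pos: [612.2, -129.1, 13.8]
orientation: [-3.134, 0.111, 0.002]
ft_force: [2.1, 28.3, 4.3]
width: 10.0
```

It has stopped firmly at y = -129.0 with the force rising. I'll back off and check.

Request:
move_arm:
  motion:
    - [0.3,6,0,0,0,0,10]
    - [1,15,0,0,0,0,10]
    - [2,30,15,0,0,0,10]
    - [2,45,50,0,0,0,10]
    - [2,60,88,0,0,0,10]

```text
t: 12.78
ee_pos: [612.3, -73.6, 100.5]
orientation: [-3.14, 0.111, 0.008]
ft_force: [0.5, -0.2, 1.2]
width: 10.0
```

Request:
move_arm:
  motion:
    - [-15,30,20,0,0,0,10]
    - [-30,60,40,0,0,0,10]
    - [-45,90,60,0,0,0,10]
    - [-60,120,80,0,0,0,10]
    - [-75,150,100,0,0,0,10]

```text
t: 13.2
ee_pos: [538.1, 76.8, 202.6]
orientation: [3.139, -0.111, 0.0]
ft_force: [0.7, 0.1, 0.9]
width: 9.9
```

```bash
python3 - <<'E'
from h import *
np.set_printoptions(precision=1,suppress=True)
a,b=get_image("scene"),get_image("side");o=get_obs();print(o["t"],o["ee_pos"],o["ft_force"])
for im in(a,b):
    for l,z in(("sample_box",6),("pocket_seat",6),("loupe",0),("stamp",0),("cup",0)):
        print(l,[(round(r["p"],2),at(im,*r["location"],z)) for r in mark_of(im,l)[:3]])
x=cv2.resize(a["color"][115:195,265:345,::-1],(400,400),interpolation=2);y=cv2.resize(b["color"][200:290,330:420,::-1],(400,400),interpolation=2)
cv2.imwrite("pics/f.png",np.hstack([x,y]))
E
```

```text
13.3 [538.9  79.1 204.8] [ 1.7 -0.3  0.1]
sample_box [(0.89, array([491.5, 171.4,   6. ])), (0.79, array([352.3,   4.2,   6. ])), (0.47, array([ 612.5, -185.3,    6. ]))]
pocket_seat [(0.95, array([ 613.4, -168. ,    6. ]))]
loupe [(0.7, array([609.2, 135.9,   0. ]))]
stamp [(0.49, array([712.3, -90.3,   0. ]))]
cup [(0.58, array([ 511.9, -280.4,    0. ]))]
sample_box [(0.92, array([ 608.2, -168.4,    6. ])), (0.79, array([ 350.3, -126. ,    6. ])), (0.78, array([357.4,  -4.2,   6. ]))]
pocket_seat [(0.69, array([ 612.4, -173.7,    6. ]))]
loupe [(0.79, array([611.3, 140. ,   0. ]))]
stamp [(0.72, array([709.5, -89.9,   0. ]))]
cup [(0.66, array([ 515.9, -282.1,    0. ]))]
```

View pics/f.png

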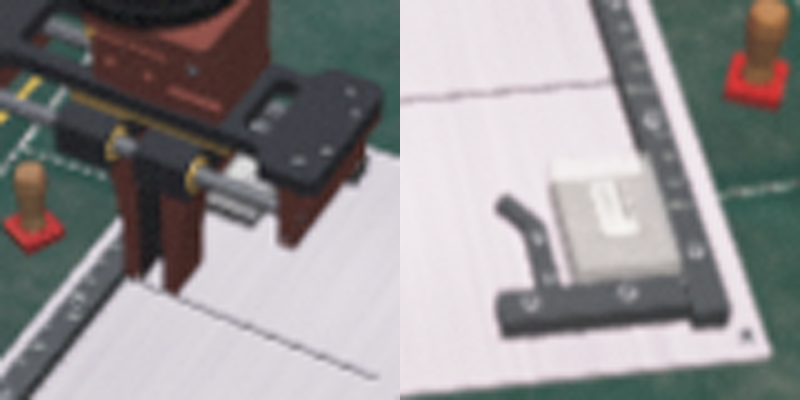

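The side view shows the box in the pocket against the stop. I'll check it from above with the wrist camera.

Request:
move_arm:
  motion:
    - [12,-36,0,0,0,0,10]
    - [24,-72,0,0,0,0,10]
    - [36,-108,0,0,0,0,10]
    - [48,-144,0,0,0,0,10]
    - [60,-180,0,0,0,0,10]

```text
t: 14.22
ee_pos: [599.4, -106.3, 201.4]
orientation: [-3.14, 0.11, 0.001]
ft_force: [1.3, 0.7, 0.0]
width: 9.9
```

Request:
move_arm:
  motion:
    - [2,-38,0,0,0,0,10]
    - [4,-76,0,0,0,0,10]
    - [6,-114,0,0,0,0,10]
    - [8,-150,0,0,0,0,10]
    - [8,-150,0,0,0,0,10]

```text
t: 14.63
ee_pos: [607.1, -260.7, 201.4]
orientation: [3.137, -0.118, 0.002]
ft_force: [-0.8, -0.1, 1.9]
width: 10.1
```

```bash
python3 - <<'E'
from h import *
im=get_image("wrist");o=get_obs();print(o["t"],o["ee_pos"])
cv2.imwrite("pics/w5.png",cv2.resize(im["color"][80:230,200:420,::-1],None,fx=3.6,fy=3.6,interpolation=2))
E
```

```text
14.6833 [ 606.77788098 -257.77830521  201.06460445]
```

View pics/w5.png

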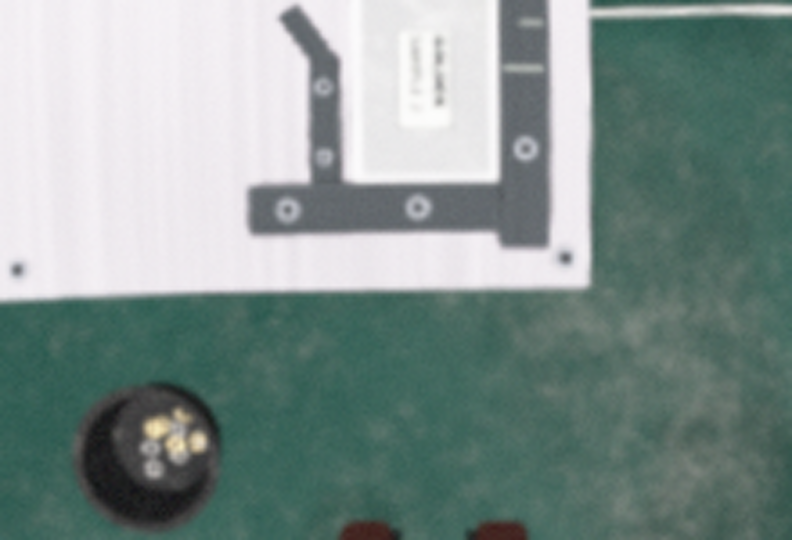

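The box is flush with both the rail (column ~500) and the stop (row ~183), and it's square. Handing in.

```bash
python3 -c "
from workcell import *
print(close_job(),get_obs()['t'])"
```

```text
the job is handed in; nothing more can be done
the job is handed in; nothing more can be done
```

The sample box is seated square in the corner pocket, touching both the rail and the end stop. I handed the job in with about 14.7 s on the robot's clock.

- **Squaring:** I pushed the box against the rail with two fingertips, well on the starting side of the line. It stopped firmly at about 8 N, and the wrist picture showed it flush.
- **Sliding:** I turned the gripper and pushed from behind the box's +y end. Pictures on both sides of the line showed it still flush with the rail. It met the end stop firmly; I pressed up to 28 N measured at the wrist, then backed off.
- **Final check:** The last wrist picture, from above, shows no visible gap at the rail or the stop. The arm was clear of everything.
- **Other objects:** The loupe, stamp and cup positions agree with the start to within network scatter (up to about 7 mm). The arm never came near enough to touch them.

**Disagreements:**
- The wrist camera put the stage about 5 mm from where the scene and side cameras did, so I used a compromise and let contact forces decide the final positions.
- The box stopped about 3 mm before my estimate for the stop, which is within that uncertainty.
- In the last scene picture the gripper partly hid the box. The network's low-confidence mark for it there (p = 0.47) was about 15 mm off the seat. The side camera's mark (p = 0.92) was within about 5 mm of the seat in each axis.

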